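Close up the blue coin box

ROBOT

A 7-joint arm with a two-finger parallel gripper is mounted at the origin on the work surface. World frame = base frame: x ahead of the robot, y to its left, z up, the work surface at z = 0. Lengths are in m, angles in rad, forces in N, time in s.
With the tool pointing down it reaches from about 0.4 to 0.85 m from the base axis. Payload 4.5 kg.
Tool frame: the origin (TCP) lies midway between the tips of the shut fingers; the grasp point (between the pads) lies 19 mm behind it; z points along the fingers, y is the line along which they close (so a half turn about z gives the same grasp; the last joint's range is limited). The gripper opens to 88 mm and grips with 3 to 60 N. Pads are 18 mm wide; open, the fingers measure 123 mm over their backs; the gripper's body (75 mm by 187 mm) begins 45 mm behind the grasp point.
Start: joints at [1.152, 0.689, -0.195, 1.565, 0.157, 0.902, -0.215], TCP at [0.273, -0.562, 0.239] pointing down, gripper open.
Joint ranges: [-3.01, 3.01], [-0.46, 2.08], [-1.47, 1.51], [0.13, 2.56], [-1, 4.14], [0.04, 2.09], [-2.66, 2.66]. Speed limits (rad/s): [2.57, 2.57, 3.14, 3.14, 3.14, 3.14, 3.14].

INTERFACE

Orientations are given as a unit quaternion [x, y, z, w].
In Python, from plant import arm, imaging, workorder gives the robot as it stands.
- The arm moves only by the tool step_arm, never from a script. Its arguments are lists of equal length, an entry for each row: "translation": the shift along the tool's x, y, z in m, a list of three; "spin": the turn about the tool's z in rad; "gripper": the finger opening in m, from 0 to 0.0881. In form: {"translation": [[x, y, z], ...], "spin": [spin, ...], "gripper": [gripper, ...]}. A call has exactly 5 rows; each row shifts and turns the commanded pose from where the row before left it, along the tool's axes as they then stand; what a row does not reach is not made up. A row lasts 1/8 s, in which the tool goes at most 62.5 mm and 10.7 degrees, less where a joint would pass 70% of its speed; a pose out of reach is approached as far as the arm can. A call is refused whole if a number of a shift passes 0.0625 or a number of a turn 0.188, either way. A call with a gripper value outside its range is refused whole. The fingers move at their own pace and stop on an object; "squeeze" is the grip in N (left out, the last holds). Time passes only in rows, so rows that do not move let the fingers close, or fill a call up. It gives the time, the measured TCP pose, the force, the opening and the grip force at its end, in the units of the state.
- arm.read_state(): the state, without advancing time (a new reading comes with each control period).
- imaging.grab_frame(name): name is "scene" or "top" or "wrist"; returns a dict with "frame" (384x512x3 uint8, blue, green, red), "intrinsics" (3x3 intrinsics, pixels), "world_to_cam" (4x4, takes a point from world to camera coordinates). Camera axes: x right, y down, z forward; pixel columns grow to the right and rows downward; lengths in m; the calibration is good to about 2 mm. A picture is of the moment at which its call begins. There is no depth.
- workorder.hand_in(): hands the job in; it is judged then, once.
The state is a dict: "time": time; "joints": joint angles; "qvel": joint speeds; "effort": joint torques, N m; "tool_pos": TCP position; "ee_rot": TCP orientation; "force": force on the tool from outside, world axes, zero at the start; "torque": the same for the moment, N m; "opening": finger opening in m; "gripper_force": force on a finger pad.
Only numpy, scipy, OpenCV 4.12 (cv2) and the standard library are available. Lean on these libraries where they do the work, as an engineer would, in place of code of your own. Each camera call takes 0.05 s, during which the arm holds its last target. There are 200 camera calls.

TASK

The takings in the blue coin box of the laundry room have been counted. Push its coin tray in with your fingertips, without lifting it, until it is fully home against the back stop, then push the blue door completely shut. The yellow box is still being counted: leave its tray and door as they are, and do not disturb anything else on the bench.

Things in the scene. Friction and masses are not known exactly. Their poses are not given: they have to be found in the camera images.
- blue_box: fixed coin box, white walls, blue roof, 142 wide (y) x 156 deep (x) x 85 high. Origin: on the table, middle of its open front; +x into the box, +y to the hinge side, z up. Side walls 8 thick, inside width 126; roof only from x = 35 to 156; back stop at x = 148. Its 6 thick steel floor runs on in front as an open sill to x = -90. The box to close.
- blue_tray: loose grey open coin tray with coins, 135 deep (x) x 118 wide (y) x 60 high, about 0.45 kg, slides on the box's floor (rim 66 above the table). Origin: centre of its underside; axes as the box's, its plain front face at its x = -67.5. Starts partly out on the sill, its rear between the side walls. Against the back stop its origin is at x = 80.5 in the box's frame.
- blue_door (a joint): angle (rad) of the blue door: 0 shut, grows as it swings out towards the robot, 1.57 straight out, limit 2.3; stays where left, moves under about 1 N. Panel 142 wide, 8 thick, from 10 to 83 above the table; steel knob (16 across, 16 long) on its outer face, 122 from the hinge, 43 above the table. Shut, it fills the box's x = -8 to 0.
- blue_door_hinge (a point): point on the vertical hinge line of the blue door (mid-thickness), at the box's x = -4, y = +71, 46.5 above the table; turns with the door: its -y runs along the panel to the free edge, its -x out of the outer face
- blue_door_edge (a point): middle of the free edge of the blue door, 142 from the hinge line
- yellow_box: fixed coin box, white walls, yellow roof, 142 wide (y) x 156 deep (x) x 85 high. Origin: on the table, middle of its open front; +x into the box, +y to the hinge side, z up. Side walls 8 thick, inside width 126; roof only from x = 35 to 156; back stop at x = 148. Its 6 thick steel floor runs on in front as an open sill to x = -90. Not to be touched.
- yellow_tray: loose grey open coin tray with coins, 135 deep (x) x 118 wide (y) x 60 high, about 0.45 kg, slides on the box's floor (rim 66 above the table). Origin: centre of its underside; axes as the box's, its plain front face at its x = -67.5. Starts partly out on the sill, its rear between the side walls. Against the back stop its origin is at x = 80.5 in the box's frame.
- yellow_door (a joint): angle (rad) of the yellow door: 0 shut, grows as it swings out towards the robot, 1.57 straight out, limit 2.3; stays where left, moves under about 1 N. Panel 142 wide, 8 thick, from 10 to 83 above the table; steel knob (16 across, 16 long) on its outer face, 122 from the hinge, 43 above the table. Shut, it fills the box's x = -8 to 0.
- yellow_door_hinge (a point): point on the vertical hinge line of the yellow door (mid-thickness), at the box's x = -4, y = +71, 46.5 above the table; turns with the door: its -y runs along the panel to the free edge, its -x out of the outer face
- yellow_door_edge (a point): middle of the free edge of the yellow door, 142 from the hinge line
- detergent: orange detergent bottle, 80 across, 210 high, stands right of the boxes; origin at centre of underside
- softener: green softener bottle, 68 across, 180 high, stands left of the boxes; origin at centre of underside
- cup: empty red plastic cup, 72 across at the rim, 75 high, at the front right; origin at centre of underside
- coin_roll: white paper coin roll standing on end, 26 across, 65 high, front right; origin at centre of underside
- brush: lint brush with blue handle lying front left, its x along it towards the bristles; origin on its underside
- stain_jar: amber glass jar, 60 across, 85 high, at the left; origin at centre of underside

How it is judged:
On the way, in this order (a step that is already met when the one before it is completed fails the run):
1. the blue tray is home against the back stop (within 8 mm) with the door still open (x of blue_tray in the frame of blue_box between 0.0725 and 0.09 m and z of blue_tray in the frame of blue_box below 0.012 m and horizontal distance between blue_tray and blue_box below 0.09 m and value of joint blue_door above 0.3 rad), for 0.2 s.
2. the blue door is shut (within 0.06 rad) (value of joint blue_door below 0.06 rad), for 0.2 s.
At the end, for the whole second after the job is handed in: The blue tray lies flat on its box's floor within 8 mm of the back stop and at rest, the blue door is shut to within 0.06 rad (about 8 mm at its free edge), and the yellow tray and door are where they were (15 mm and 25 mm) (x of blue_tray in the frame of blue_box between 0.0725 and 0.09 m and z of blue_tray in the frame of blue_box below 0.012 m and horizontal distance between blue_tray and blue_box below 0.09 m and value of joint blue_door below 0.06 rad and linear speed of blue_tray below 0.01 m/s and angle between blue_tray's own z axis and vertical below 0.05 rad and distance of yellow_tray from where it was at the start of the episode below 0.015 m and distance of yellow_door_edge from where it was at the start of the episode below 0.025 m); the robot touches nothing.
It fails at once if the blue tray is lifted or tipped instead of pushed (z of blue_tray in the frame of blue_box above 0.02 m or angle between blue_tray's own z axis and vertical above 0.15 rad).
It fails at once if the yellow box's tray or door is moved (distance of yellow_tray from where it was at the start of the episode above 0.015 m or distance of yellow_door_edge from where it was at the start of the episode above 0.025 m).
It fails at once if a bystander on the bench is shoved, lifted or knocked over (distance of any of detergent, softener, cup, coin_roll, brush, stain_jar from where it was at the start of the episode above 0.025 m).
It also fails if it takes over 54 s, if anything falls off the work surface, if the arm or the gripper's body presses on something with over 40 N, if the wrist force passes 120 N, or if a joint passes its speed limit or range.

## Working session

There is one attempt and no reset: what is moved stays moved. The work goes in short steps, Python scripts to look and compute and a tool call to move; the robot and the scene stay as the last step left them, time stands still between calls to the robot, and variables do not carry over. Pictures are saved under pics/ and viewed, at most 10 in all, crops included, and the job is handed in when it is done.

Besides the shell and the picture viewer there is one more tool, called after "Emit:" as a command line: name --pt "numbers of a row" for each row, then --argument value for the rest. step_arm: Moves the arm, as the interface text tells. Its arguments: {"type":"object","properties":{"translation":{"type":"array"},"spin":{"type":"array"},"gripper":{"type":"array"},"squeeze":{"type":"number"}},"required":["translation","spin","gripper"]}

```bash
mkdir -p pics; python3 - <<'E'
from plant import arm, imaging
import cv2,pickle
s=arm.read_state();print(s['time'],s['tool_pos'],s['ee_rot'],s['opening'])
d={n:imaging.grab_frame(n) for n in("scene","top")}
pickle.dump(d,open('f0.pkl','wb'))
for n in d: cv2.imwrite(f'pics/{n}0.png',d[n]['frame']);print(d[n]['intrinsics'].tolist(),d[n]['world_to_cam'].round(3).tolist())
E
```

```text
0.0 [ 0.27314746 -0.56148464  0.23793277] [ 9.74465447e-01  2.24535791e-01 -2.58886916e-04 -8.39394298e-04] 0.0881211428443489
[[349.3465969241807, 0.0, 259.5636624538671], [0.0, 349.3465969241807, 189.52195520372797], [0.0, 0.0, 1.0]] [[0.77, 0.639, -0.006, -0.381], [0.436, -0.532, -0.726, -0.129], [-0.466, 0.556, -0.688, 1.437], [0.0, 0.0, 0.0, 1.0]]
[[450.40199088391455, 0.0, 257.90522027109654], [0.0, 450.40199088391455, 193.42783927531175], [0.0, 0.0, 1.0]] [[-0.02, -1.0, 0.003, 0.013], [-0.995, 0.02, -0.095, 0.488], [0.095, -0.005, -0.995, 1.612], [0.0, 0.0, 0.0, 1.0]]
```

View pics/top0.png

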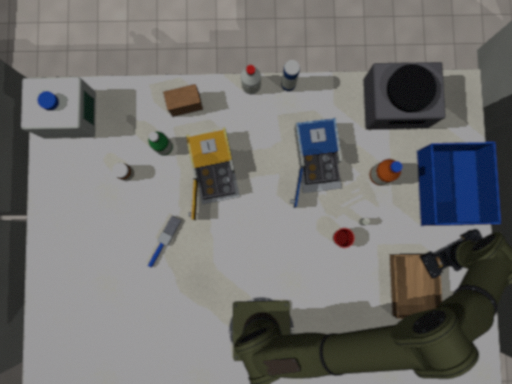

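View pics/scene0.png

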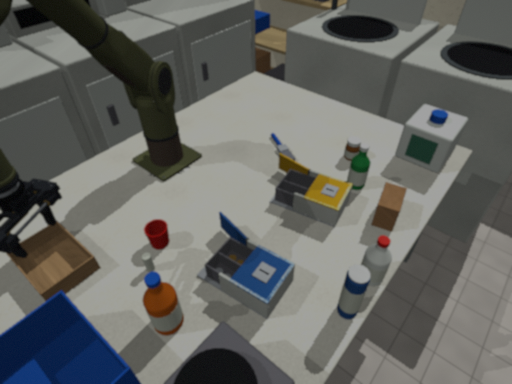

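The top view shows the blue roof around (318,137), its tray's front near row 184, and its open door from (302,168) to (296,206). The cup is at (344,238), the coin roll near (365,220), and the yellow door at (194,200).

```bash
cat > h.py <<'E'
import numpy as np,cv2
def ray(d,uv,z):
    K,T=d['intrinsics'],d['world_to_cam'];uv=np.atleast_2d(np.asarray(uv,float))
    r=np.c_[uv,np.ones(len(uv))]@np.linalg.inv(K).T@T[:3,:3]
    c=-T[:3,:3].T@T[:3,3];return c+r*((z-c[2])/r[:,2])[:,None]
def proj(d,p):
    p=np.atleast_2d(p);q=(p@d['world_to_cam'][:3,:3].T+d['world_to_cam'][:3,3])@d['intrinsics'].T
    return q[:,:2]/q[:,2:]
E
python3 - <<'E'
import pickle,cv2,numpy as np
from h import *
d=pickle.load(open('f0.pkl','rb'))['top'];f=d['frame']
hsv=cv2.cvtColor(f,cv2.COLOR_BGR2HSV)
m=cv2.inRange(hsv,(100,110,40),(125,255,255));m[:, :280]=0;m[:,350:]=0;m[:100]=0;m[220:]=0
n,l,st,c=cv2.connectedComponentsWithStats(m);print(st,c.round(1))
for i in range(1,n):
    if st[i,4]<20: continue
    ys,xs=np.where(l==i);r=cv2.minAreaRect(np.c_[xs,ys].astype(np.float32));b=cv2.boxPoints(r)
    print(r,b.round(1).tolist());print(ray(d,b,.085 if st[i,4]>400 else .083).round(4).tolist())
cv2.imwrite('pics/c.png',cv2.resize(f[110:215,275:355],None,fx=5.6,fy=5.6,interpolation=cv2.INTER_CUBIC))
E
```

```text
[[     0      0    512    384 195613]
 [   298    120     40     36    926]
 [   295    169      8     37     69]] [[255.2 191.8]
 [317.8 137.9]
 [298.4 185.6]]
((317.56158447265625, 137.4923095703125), (32.869197845458984, 35.72200393676758), 82.87498474121094) [[297.79998779296875, 123.4000015258789], [333.20001220703125, 119.0], [337.29998779296875, 151.60000610351562], [301.8999938964844, 156.0]]
[[0.7287, -0.1432, 0.085], [0.7423, -0.2696, 0.085], [0.6247, -0.2797, 0.085], [0.6113, -0.1543, 0.085]]
((298.363525390625, 186.97816467285156), (2.1328718662261963, 36.65380096435547), 9.090276718139648) [[294.3999938964844, 204.89999389648438], [300.20001220703125, 168.6999969482422], [302.29998779296875, 169.0], [296.5, 205.1999969482422]]
[[0.4395, -0.1234, 0.083], [0.5666, -0.1473, 0.083], [0.5653, -0.1546, 0.083], [0.4382, -0.1307, 0.083]]
```

View pics/c.png

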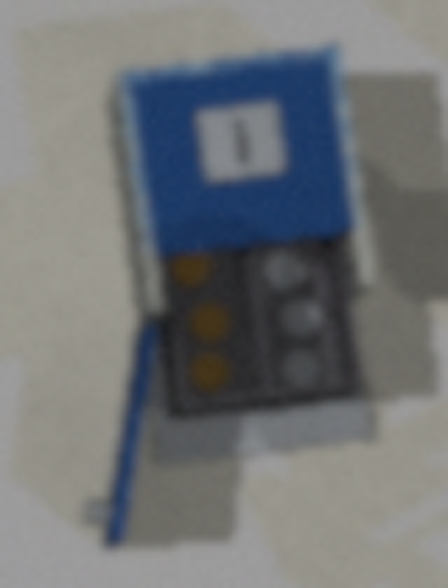

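```bash
cat >> h.py <<'E'
Y=0.10;O=np.array([.5817,-.2212]);R=np.array([[np.cos(Y),-np.sin(Y)],[np.sin(Y),np.cos(Y)]])
def tobox(p): return (np.atleast_2d(p)[:,:2]-O)@R
def toworld(p): return O+np.atleast_2d(p)@R.T
E
python3 - <<'E'
import pickle
from h import *
d=pickle.load(open('f0.pkl','rb'));t=d['top'];f=t['frame']
c=lambda a:np.array(a)/5.6+[275,110]-.41
print('tray rim',tobox(ray(t,c([(170,415),(360,397)]),.066)).round(4))
print('sill',tobox(ray(t,c([(160,462),(373,440)]),.006)).round(4))
print('roof back/front',tobox(ray(t,c([(125,75),(335,45),(355,232),(157,250)]),.085)).round(4))
print('door',tobox(ray(t,c([(150,320),(112,545)]),.083)).round(4))
v=cv2.resize(d['scene']['frame'],None,fx=1,fy=1)
for b in [t,d['scene']]:
  pts=[(0,0),(-90,59),(-90,-59),(35,71),(35,-71),(156,71),(156,-71)];z=[.006,.006,.006]+[.085]*4
  w=toworld(np.array(pts)/1000.);print(proj(b,np.c_[w,z]).round(0).tolist())
for p,z in [((344,238),.075),((365,220),.065),((388,170),.2)]: print(ray(t,p,z).round(3))
print('start world for push',toworld([[-.125,0]]).round(4))
im=d['scene']['frame'].copy();w=toworld(np.array(pts)/1000.)
cv2.imwrite('pics/s.png',cv2.resize(im[205:320,195:300],None,fx=5,fy=5,interpolation=cv2.INTER_CUBIC))
E
```

```text
tray rim [[-0.0605  0.0633]
 [-0.0635 -0.0577]]
sill [[-0.0842  0.0666]
 [-0.0866 -0.0741]]
roof back/front [[ 0.1559  0.0658]
 [ 0.1593 -0.0689]
 [ 0.0387 -0.0651]
 [ 0.0422  0.0602]]
door [[-0.0011  0.0701]
 [-0.1387  0.1118]]
[[318.0, 167.0], [305.0, 193.0], [337.0, 190.0], [300.0, 157.0], [340.0, 152.0], [295.0, 123.0], [335.0, 118.0]]
[[234.0, 270.0], [223.0, 243.0], [198.0, 269.0], [257.0, 243.0], [227.0, 278.0], [294.0, 262.0], [265.0, 301.0]]
[[ 0.321 -0.294  0.075]]
[[ 0.383 -0.372  0.065]]
[[ 0.539 -0.421  0.2  ]]
start world for push [[ 0.4573 -0.2337]]
```

View pics/s.png

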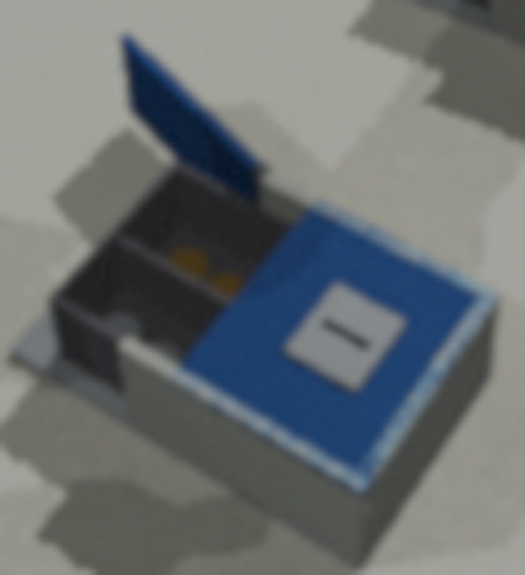

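The crop confirms the tray sits about 60 mm out on the sill and the door is open past straight. The layout agrees with the top view, so I'm moving to the spot in front of the tray.

Emit:
step_arm --pt "0 0 0" --pt "0 0 0" --pt "0.03 -0.044 0" --pt "0.03 -0.044 0" --pt "0.03 -0.044 0" --spin '[0.18, 0.18, 0, 0, 0]' --gripper '[0.05, 0.05, 0.05, 0.05, 0.05]'

```text
time: 0.72
tool_pos: [0.3514, -0.4206, 0.2384]
ee_rot: [0.999, 0.046, -0.0, -0.0]
force: [0.4, -0.2, 0.5]
opening: 0.0498
gripper_force: 0.0
```

Emit:
step_arm --pt "0.03 -0.044 0" --pt "0.03 -0.044 0" --pt "0.03 -0.044 0" --pt "0.03 -0.044 0" --pt "0 0 0" --spin '[0, 0, 0, 0, 0]' --gripper '[0.05, 0.05, 0.05, 0.05, 0.05]'

```text
time: 1.35
tool_pos: [0.4566, -0.2306, 0.2385]
ee_rot: [0.999, 0.051, 0.001, -0.001]
force: [-1.1, -0.5, -0.5]
opening: 0.05
gripper_force: 0.0
```

Emit:
step_arm --pt "0 0 0.05" --pt "0 0 0.05" --pt "0 0 0.05" --pt "0 0 0.043" --pt "0 0 0" --spin '[0, 0, 0, 0, 0]' --gripper '[0.05, 0.05, 0.05, 0.05, 0.05]'

```text
time: 1.98
tool_pos: [0.4513, -0.236, 0.0432]
ee_rot: [0.999, 0.046, -0.003, -0.001]
force: [-0.3, 0.1, 1.3]
opening: 0.0499
gripper_force: 0.0
```

```bash
python3 - <<'E'
from plant import arm, imaging
import cv2
from h import *
s=arm.read_state();print(s['tool_pos'],s['ee_rot'],s['force'],tobox(s['tool_pos']))
a=imaging.grab_frame('scene')['frame'];
cv2.imwrite('pics/w.png',cv2.resize(a[190:320,120:310],None,fx=4,fy=4,interpolation=cv2.INTER_CUBIC))
E
```

```text
[ 0.45132574 -0.23596522  0.04321393] [ 0.99894282  0.04584735 -0.00316952 -0.00110591] [-0.25365525  0.0690026   1.34362559] [[-0.13119699 -0.00167575]]
```

View pics/w.png

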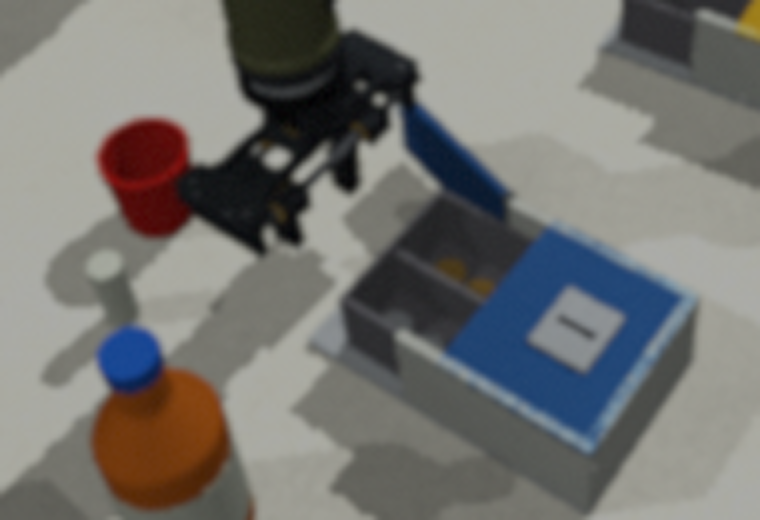

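The fingers are in front of the tray, clear of the door, cup and coin roll. Now I push.

Emit:
step_arm --pt "0.02 0 0" --pt "0.02 0 0" --pt "0.01 0 0" --pt "0.01 0 0" --pt "0.01 0 0" --spin '[0, 0, 0, 0, 0]' --gripper '[0.05, 0.05, 0.05, 0.05, 0.05]'

```text
time: 2.65
tool_pos: [0.5199, -0.23, 0.0461]
ee_rot: [0.999, 0.046, -0.004, -0.0]
force: [-7.8, -0.1, 5.9]
opening: 0.0498
gripper_force: 3.8
```

Emit:
step_arm --pt "0.008 0 0" --pt "0.008 0 0" --pt "0.008 0 0" --pt "0.008 0 0" --pt "0.008 0 0" --spin '[0, 0, 0, 0, 0]' --gripper '[0.05, 0.05, 0.05, 0.05, 0.05]'

```text
time: 3.28
tool_pos: [0.559, -0.2267, 0.0459]
ee_rot: [0.999, 0.045, -0.004, -0.0]
force: [-8.1, -0.4, 6.4]
opening: 0.0497
gripper_force: 3.7
```

Emit:
step_arm --pt "0.005 0 0" --pt "0.004 0 0" --pt "0.004 0 0" --pt "0.003 0 0" --pt "0.002 0 0" --spin '[0, 0, 0, 0, 0]' --gripper '[0.05, 0.05, 0.05, 0.05, 0.05]'

```text
time: 3.9
tool_pos: [0.5771, -0.2251, 0.0459]
ee_rot: [0.999, 0.045, -0.004, -0.0]
force: [-7.1, 0.1, 6.9]
opening: 0.0502
gripper_force: 3.8
```

Emit:
step_arm --pt "0.002 0 0" --pt "0.002 0 0" --pt "0.001 0 0" --pt "0.001 0 0" --pt "0 0 0" --spin '[0, 0, 0, 0, 0]' --gripper '[0.05, 0.05, 0.05, 0.05, 0.05]'

```text
time: 4.53
tool_pos: [0.5832, -0.2247, 0.0458]
ee_rot: [0.999, 0.045, -0.004, 0.0]
force: [-7.0, -1.0, 5.2]
opening: 0.0499
gripper_force: 3.5
```

Emit:
step_arm --pt "0.002 0 0" --pt "0.002 0 0" --pt "0.001 0 0" --pt "0.001 0 0" --pt "0 0 0" --spin '[0, 0, 0, 0, 0]' --gripper '[0.05, 0.05, 0.05, 0.05, 0.05]'

```text
time: 5.15
tool_pos: [0.5875, -0.2242, 0.0458]
ee_rot: [0.999, 0.045, -0.006, -0.0]
force: [-10.6, -1.0, 8.2]
opening: 0.05
gripper_force: 4.9
```

Emit:
step_arm --pt "0.001 0 0" --pt "0.001 0 0" --pt "0.001 0 0" --pt "0.001 0 0" --pt "0 0 0" --spin '[0, 0, 0, 0, 0]' --gripper '[0.05, 0.05, 0.05, 0.05, 0.05]'

```text
time: 5.78
tool_pos: [0.5874, -0.2243, 0.0456]
ee_rot: [0.999, 0.045, -0.01, -0.001]
force: [-16.9, -1.2, 14.3]
opening: 0.0502
gripper_force: 8.5
```

The tray stopped advancing while the force rose from 7 to 17 N, so it is against the back stop. Now I back off, rise and check.

Emit:
step_arm --pt "-0.01 0 0" --pt "-0.03 0 0" --pt "-0.05 0 0" --pt "0 0 -0.05" --pt "0 0 -0.06" --spin '[0, 0, 0, 0, 0]' --gripper '[0.05, 0.05, 0.05, 0, 0]'

```text
time: 6.4
tool_pos: [0.5067, -0.2308, 0.1563]
ee_rot: [0.999, 0.046, -0.001, -0.001]
force: [1.8, -1.2, 0.6]
opening: 0.0322
gripper_force: 0.0
```

Emit:
step_arm --pt "0 -0.06 0" --pt "0 -0.06 0" --pt "0 -0.06 0" --pt "0 0 0" --pt "0 0 0" --spin '[0, 0, 0, 0, 0]' --gripper '[0, 0, 0, 0, 0]'

```text
time: 7.02
tool_pos: [0.4915, -0.052, 0.156]
ee_rot: [0.999, 0.046, 0.0, 0.0]
force: [0.3, -1.4, -0.3]
opening: 0.0005
gripper_force: 0.0
```

```bash
python3 - <<'E'
from plant import arm, imaging
import cv2,pickle
from h import *
s=arm.read_state();print(s['tool_pos'],s['ee_rot'],s['force'],tobox(s['tool_pos']))
d={n:imaging.grab_frame(n) for n in("scene","top")};pickle.dump(d,open('f1.pkl','wb'))
a=d['scene']['frame'][190:320,190:310];b=d['top']['frame'][100:230,265:355]
cv2.imwrite('pics/x.png',cv2.resize(np.hstack([a,b]),None,fx=3.8,fy=3.8,interpolation=cv2.INTER_CUBIC))
E
```

```text
[ 0.4914737  -0.05204229  0.15597609] [9.98920251e-01 4.64544146e-02 4.51897416e-04 3.39689052e-04] [ 0.27747534 -1.40656183 -0.27904951] [[-0.07288796  0.17732023]]
```

View pics/x.png

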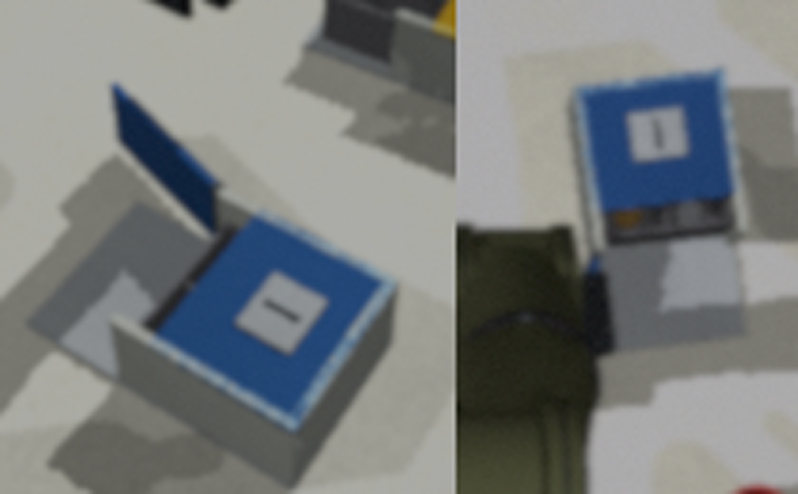

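The tray is now inside the box, its front rim just ahead of the roof edge at top-view pixels (305,164) to (338,161). The door is still open and the yellow tray has not moved. Next I compute the door path.

```bash
sed -i 's/Y=0.10;O=.*;R=/Y=0.092;O=np.array([.5777,-.2212]);R=/' h.py; python3 - <<'E'
from h import *
import pickle
t=pickle.load(open('f1.pkl','rb'))['top']
print('rim',tobox(ray(t,[(305,163.5),(337.9,161)],.066)).round(4))
H=np.array([-.004,.071]);r=.105
p0=tobox([.4915,-.052])[0];print(p0)
for th in [1.86,1.7,1.5,1.3,1.1,.9,.7,.5,.3,.15,0]:
    u=np.array([-np.sin(th),-np.cos(th)]);n=np.array([-np.cos(th),np.sin(th)])
    p=H+r*u+(.004+.009*abs(n[0])+.0175*abs(n[1]))*n
    print(th,p.round(4),'tool d',(p-p0).round(4)*[1,-1]);p0=p
E
```

```text
rim [[ 0.0148  0.0535]
 [ 0.0107 -0.0641]]
[-0.07029101  0.17640367]
1.86 [-0.098   0.1233] tool d [-0.0277  0.0531]
1.7 [-0.1052  0.1069] tool d [-0.0072  0.0165]
1.5 [-0.1103  0.0856] tool d [-0.0051  0.0212]
1.3 [-0.1114  0.0653] tool d [-0.0011  0.0203]
1.1 [-0.1083  0.0445] tool d [0.0031 0.0209]
0.9 [-0.1007  0.024 ] tool d [0.0076 0.0205]
0.7 [-0.0886  0.005 ] tool d [0.0121 0.019 ]
0.5 [-0.0721 -0.0114] tool d [0.0164 0.0164]
0.3 [-0.052  -0.0241] tool d [0.0201 0.0126]
0.15 [-0.035  -0.0305] tool d [0.017  0.0064]
0 [-0.017 -0.034] tool d [0.018  0.0035]
```

The rim measures x ≈ 0.013, which means the tray is home. Now I lower outside the door, above knob height, and sweep it shut.

Emit:
step_arm --pt "-0.028 0 0.03" --pt "0 0 0.034" --pt "0 0 0.03" --pt "0 0.02 0" --pt "0 0.02 0" --spin '[0, 0, 0, 0, 0]' --gripper '[0, 0, 0, 0, 0]'

```text
time: 7.75
tool_pos: [0.4668, -0.0964, 0.0611]
ee_rot: [0.999, 0.045, -0.0, 0.0]
force: [-0.0, 0.1, 0.4]
opening: 0.0002
gripper_force: 0.0
```

Emit:
step_arm --pt "0 0.013 0" --pt "-0.007 0.0165 0" --pt "-0.005 0.021 0" --pt "-0.001 0.02 0" --pt "0.003 0.021 0" --spin '[0, 0, 0, 0, 0]' --gripper '[0, 0, 0, 0, 0]'

```text
time: 8.38
tool_pos: [0.4652, -0.1872, 0.0618]
ee_rot: [0.999, 0.046, 0.0, -0.0]
force: [0.9, 1.3, 0.1]
opening: 0.0003
gripper_force: 0.4
```

```bash
python3 - <<'E'
from plant import arm, imaging
import cv2
from h import *
s=arm.read_state();print(s['tool_pos'],s['force'],tobox(s['tool_pos']))
d=imaging.grab_frame('scene');a=d['frame'][170:320,140:310]
cv2.imwrite('pics/y.png',cv2.resize(a,None,fx=3.8,fy=3.8,interpolation=cv2.INTER_CUBIC))
E
```

```text
[ 0.46521738 -0.18722388  0.06183673] [0.94010589 1.3169347  0.10138834] [[-0.10888553  0.04416624]]
```

View pics/y.png

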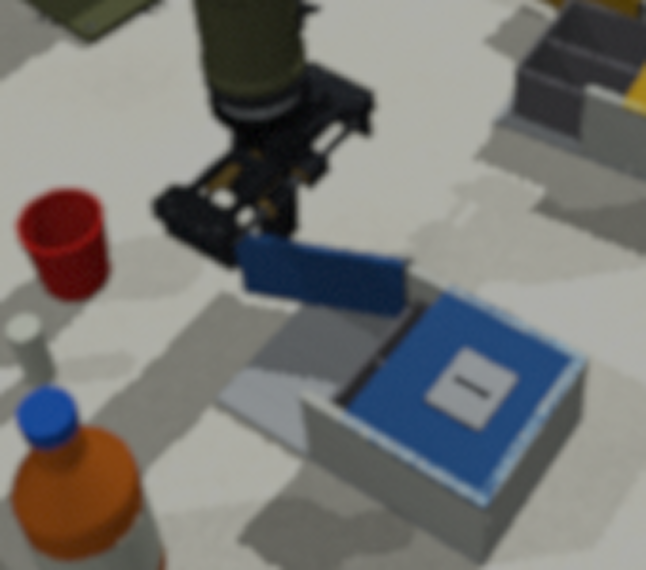

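The fingers are behind the door's outer face, with the door about half closed and nothing else touched. I continue the arc.

Emit:
step_arm --pt "0.008 0.0205 0" --pt "0.012 0.019 0" --pt "0.016 0.016 0" --pt "0.02 0.0125 0" --pt "0.01 0.003 0" --spin '[0, 0, 0, 0, 0]' --gripper '[0, 0, 0, 0, 0]'

```text
time: 9.05
tool_pos: [0.5382, -0.2517, 0.0617]
ee_rot: [0.999, 0.046, 0.0, 0.0]
force: [-1.0, 0.1, -0.3]
opening: 0.0007
gripper_force: 0.3
```

Emit:
step_arm --pt "0.007 0.003 0" --pt "0.007 0.002 0" --pt "0.006 0.001 0" --pt "0.004 0 0" --pt "0.002 0 0" --spin '[0, 0, 0, 0, 0]' --gripper '[0, 0, 0, 0, 0]'

```text
time: 9.68
tool_pos: [0.5644, -0.2542, 0.0617]
ee_rot: [0.999, 0.046, 0.0, 0.0]
force: [-0.2, 0.2, 0.2]
opening: 0.0001
gripper_force: 0.2
```

Emit:
step_arm --pt "0.002 0 0" --pt "0.002 0 0" --pt "0.001 0 0" --pt "0.001 0 0" --pt "0 0 0" --spin '[0, 0, 0, 0, 0]' --gripper '[0, 0, 0, 0, 0]'

```text
time: 10.3
tool_pos: [0.5703, -0.2536, 0.0618]
ee_rot: [0.999, 0.046, 0.0, 0.0]
force: [0.2, 0.4, -0.3]
opening: 0.0007
gripper_force: 0.1
```

Emit:
step_arm --pt "0.001 0 0" --pt "0.001 0 0" --pt "0.001 0 0" --pt "0.001 0 0" --pt "0 0 0" --spin '[0, 0, 0, 0, 0]' --gripper '[0, 0, 0, 0, 0]'

```text
time: 10.92
tool_pos: [0.5706, -0.2536, 0.0615]
ee_rot: [0.999, 0.046, -0.003, -0.0]
force: [-7.8, 0.2, 7.0]
opening: 0.0003
gripper_force: 4.0
```

The door met its stop: 7.8 N with no further motion. I retreat slowly and check.

Emit:
step_arm --pt "-0.005 0 0" --pt "-0.02 0 0" --pt "-0.05 0 0" --pt "0 0 -0.06" --pt "0 0 -0.06" --spin '[0, 0, 0, 0, 0]' --gripper '[0, 0, 0, 0, 0]'

```text
time: 11.55
tool_pos: [0.4995, -0.2601, 0.1828]
ee_rot: [0.999, 0.046, 0.0, -0.0]
force: [1.4, -0.8, -0.1]
opening: 0.0005
gripper_force: 0.0
```

Emit:
step_arm --pt "-0.05 0 0" --pt "-0.05 0 0" --pt "0 0 0" --pt "0 0 0" --pt "0 0 0" --spin '[0, 0, 0, 0, 0]' --gripper '[0, 0, 0, 0, 0]'

```text
time: 12.18
tool_pos: [0.402, -0.2694, 0.1818]
ee_rot: [0.999, 0.047, 0.001, 0.0]
force: [0.1, 0.9, -0.1]
opening: 0.0001
gripper_force: 0.0
```

```bash
python3 - <<'E'
from plant import arm, imaging
import cv2
from h import *
s=arm.read_state();print(s['time'],s['tool_pos'],s['force'])
a=imaging.grab_frame('scene')['frame'][120:320,140:370];b=imaging.grab_frame('top')['frame'][100:270,285:400]
b=cv2.resize(b,(135,200))
cv2.imwrite('pics/z.png',cv2.resize(np.hstack([a,b]),None,fx=2.19,fy=2.19,interpolation=cv2.INTER_CUBIC))
E
```

```text
12.175 [ 0.40197297 -0.26937443  0.1817545 ] [ 0.0641367   0.90803258 -0.07045127]
```

View pics/z.png

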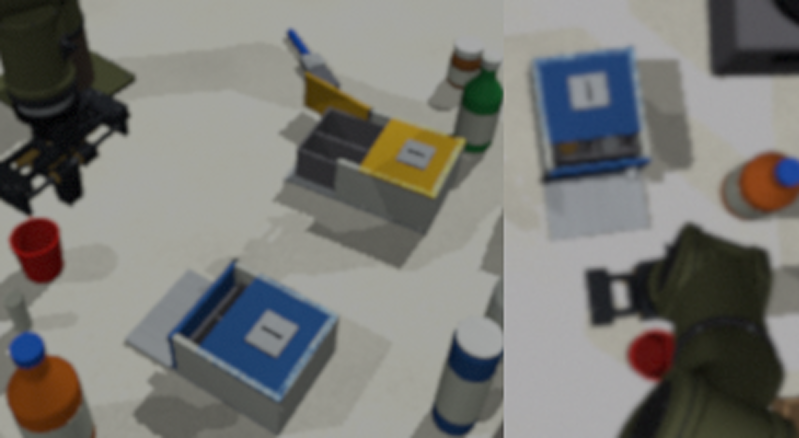

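The blue door lies flat across the box front with the tray behind it. The yellow box, cup, coin roll and bottles are undisturbed, and the arm is clear.

```bash
python3 -c "
from plant import workorder
print(workorder.hand_in())"
```

```text
the job is handed in; nothing more can be done
None
```

I pushed the blue tray home against its back stop, shut the blue door and handed the job in at about 12 s; the final pictures show the yellow box and nearby bench items undisturbed, but hand-in returned no verdict.

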